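# Turn a lidded circuit-board case over in its viewing stand

## Task

The shallow lidded case with the circuit board in it leans lid-up in the sloping stand. Pinch lid and base together, lift the case out of the stand, turn it over so that the lid is underneath, and put it back leaning in the stand, lying flat on both rails with a long edge down at the stop, and let go. The case must never come open, and the desoldering pump and pliers beside the stand stay where they are.

Things in the scene. Friction and masses are not known exactly. Their poses are not given: they have to be found in the camera images.
- case_centre (a point): Centre of the closed case (half-way through its 25 mm thickness), fixed to the base. Shallow clear and white plastic box, 0.12 to 0.17 kg with a loose board inside. z runs out through the lid; at the start it points up at 45 degrees and to the robot's left (within 25 degrees), x straight down the slope, y along the stop. Both outer faces, at z = -12.5 and +12.5 mm, are plain and flat.
- lid_top (a point): Centre of the lid's flat outer face, axes as the case. Loose lid, no latch: 95 mm (x) by 113 mm (y), 3 mm plate with a 10 mm skirt that slips over the base with 1.5 mm play all round and overhangs it by 4.5 mm on each side. Joined, this point is 25 mm from the underside of the base; the lid comes free once 10 mm off.
- case_base: Base tray of the case: 86 mm (x) by 104 mm (y), 22 mm high. Origin at the centre of its outer underside, axes as case_centre.
- case_lid: The lid (see lid_top). Origin 13 mm inside its outer face, in the plane of the skirt's rim; same axes.
- stand: Fixed metal stand, 140 mm wide; origin on the table, z up, y across. It slopes at 45 degrees down to its +x, which faces the robot's left within 25 degrees. Two rails 20 mm wide, 80 mm long, centred 46 mm either side of the middle, carry the case; between them it is open, 72 mm wide, down to a 10 mm foot plate: room for a finger under the case. Rails: x, z from (50, 55) at the stop to (-7, 112) mm.
- stand_seat (a point): Where the seated case's centre lies: on the stand's middle, 45 mm up the slope from the stop, 12.5 mm off the rails, at (27, 0, 96) mm in the stand's frame; axes as the stand. The stop bar runs across the foot of the rails, 8 mm high off them. Against it, the case's centre is 2 mm down the slope from this point when lid-up, 2.5 mm up the slope when lid-down.
- sucker_mid (a point): Blue desoldering pump with a yellow cap lying near the stand, on its +y side (towards the robot); middle of its 22 mm thick, about 210 mm long body; x along it. A bystander.
- pliers_mid (a point): Pliers with red and grey handles lying near the stand, on its -y side (the far side); about 180 mm long, 18 mm high; x along them towards the jaws. A bystander.
Things that resemble listed ones, but are neither listed nor needed, are in the scene too. What is shaped like the stand but orange or turquoise is not meant.

How it is judged:
On the way:
1. the fingers hold both lid and base and the case is lifted at least 40 mm above its seat (contact force between the fingers and case_lid above 0.5 N and contact force between the fingers and case_base above 0.5 N and z of case_centre in the frame of stand_seat above 0.04 m), for 0.2 s.
At the end, for the whole second after the job is handed in: The case leans in the stand lid-down, at the slope and with a long edge along the stop to within 8 degrees, its centre within 10 mm of the seat fore-and-aft and in height and 18 mm across, lid and base joined (parted by less than 5 mm), released and at rest (angle between case_centre's own z axis and vertical between 2.21 and 2.5 rad and x of case_centre in the frame of stand_seat between -0.01 and 0.01 m and z of case_centre in the frame of stand_seat between -0.01 and 0.01 m and y of case_centre in the frame of stand_seat between -0.018 and 0.018 m and angle between the z axis of case_base and the y axis of stand, either way round above 1.42 rad and angle between the y axis of case_base and the y axis of stand, either way round below 0.15 rad and z of lid_top in the frame of case_base below 0.03 m and linear speed of each of case_base, case_lid below 0.02 m/s and contact force between the fingers and case_base below 0.1 N and contact force between the fingers and case_lid below 0.1 N); the robot touches nothing.
It fails at once if the case comes open: lid and base part by more than 7 mm (z of lid_top in the frame of case_base above 0.032 m).
It fails at once if the desoldering pump is moved by more than 30 mm (distance of sucker_mid from where it was at the start of the episode above 0.03 m).
It fails at once if the pliers is moved by more than 30 mm (distance of pliers_mid from where it was at the start of the episode above 0.03 m).
It also fails if it takes over 48 s, if anything falls off the work surface, if the arm or the gripper's body presses on something with over 40 N, if the wrist force passes 120 N, or if a joint passes its speed limit or range.

## Robot

A 6-joint arm with a two-finger parallel gripper is mounted at the origin on the work surface. World frame = base frame: x ahead of the robot, y to its left, z up, the work surface at z = 0. Lengths are in m, angles in rad, forces in N, time in s.
With the tool pointing down it reaches from about 0.425 to 0.95 m from the base axis. Payload 3.5 kg.
Tool frame: the origin (TCP) lies on the centre line of the jaws, within the pads' length; the fingertips stand 11 mm ahead of it and the grasp point (between the pads) lies 8 mm behind it; y points along the fingers, x is the direction in which the jaws open and shut, and the axes are right-handed (so a half turn about y gives the same grasp; the last joint's range is limited). The gripper opens to 85 mm and grips with 20 to 120 N. Pads are 22 mm wide; open, the fingers measure 114 mm over their backs; the gripper's body (76 mm by 85 mm) begins 54 mm behind the grasp point. The pads swing forward as they close: fully open they stand 13 mm farther back than shut.
Start: joints at [1.075, 0.286, 1.577, -0, 1.279, -0.15], TCP at [0.229, 0.635, 0.242] pointing down, gripper open.
Joint ranges: [-2.77, 2.77], [-0.9, 2.22], [0.21, 2.48], [-1.53, 4.67], [0.24, 2.81], [-2.84, 2.84]. Speed limits (rad/s): [2.79, 2.79, 3.14, 3.14, 3.14, 3.14].

## Interface

Orientations are given as a unit quaternion [x, y, z, w].
In Python, from plant import get_state, read_camera, sign_off gives the robot as it stands.
- The arm moves only by the shell command python3 -m inch 'ROWS' [FORCE]. ROWS is JSON, a list of rows, each an object of numbers: "ax", "ay", "az": the turn, a rotation vector about the tool's x, y, z in rad; "x", "y", "z": the shift along the tool's x, y, z in mm; "hand": the closure, from -1 (fully open) to 1 (shut). In form: [{"ax": .., "ay": .., "az": .., "x": .., "y": .., "z": .., "hand": ..}, ...]. A call has 1 to 5 rows; each row shifts and turns the commanded pose from where the row before left it, along the tool's axes as they then stand; what a row does not reach is not made up. A row lasts 1/12 s, in which the tool goes at most 41.7 mm and 7.16 degrees, less where a joint would pass 70% of its speed; a pose out of reach is approached as far as the arm can. A call with a gripper value outside its range is refused whole. The fingers move at their own pace and stop on an object; FORCE is the grip in N (left out, the last holds). Time passes only in rows, so rows that do not move let the fingers close. It gives the time, the measured TCP pose, the force and the opening at its end, in the units of the state.
- get_state(): the state, without advancing time (a new reading comes with each control period).
- read_camera(name): name is "scene" or "top" or "wrist"; returns a dict with "img" (420x560x3 uint8, red, green, blue), "fov_y" (degrees; the focal length in pixels is half the picture's height over the tangent of half this angle, whatever the lens; pixels are square), "cx", "cy" (the principal point, pixels), "T" (4x4, takes a point from camera to world coordinates); the wrist camera has in their place "T_tool_cam" (4x4, takes a point from camera to tool coordinates, whose origin is the TCP and whose axes are the tool frame's). Camera axes: x right, y down, z forward; pixel columns grow to the right and rows downward; lengths in m; the calibration is good to about 2 mm. A picture is of the moment at which its call begins: read the wrist's pose just before it. There is no depth.
- sign_off(): hands the job in, once; it reports no verdict.
The state is a dict: "time": time; "qpos": joint angles; "dq": joint speeds; "joint_efforts": joint torques, N m; "eef_pos": TCP position; "tcp_rot": TCP orientation; "contact_force": force on the tool from outside, world axes, zero at the start; "wrist_torque": the same for the moment, N m; "opening": opening from 0.0 (shut) to 1.0 (fully open).
Only numpy, scipy, OpenCV 4.12 (cv2) and the standard library are available. Lean on these libraries where they do the work, as an engineer would, in place of code of your own. Each camera call takes 0.05 s, during which the arm holds its last target. There are 200 camera calls.

## Working session

There is one attempt and no reset: what is moved stays moved. The work goes in short steps, Python scripts to look and compute and a shell command to move; the robot and the scene stay as the last step left them, time stands still between calls to the robot, and variables do not carry over. Pictures are saved under pics/ and viewed, about 8 in all and at most 12, crops included, and the job is handed in when it is done.

```bash
mkdir -p pics; ls
python3 - <<'E'
from plant import *
import cv2,numpy as np
print(get_state())
for n in("scene","top"):
    c=read_camera(n);cv2.imwrite(f"pics/{n}0.png",cv2.cvtColor(c["img"],cv2.COLOR_RGB2BGR));np.savez(f"pics/{n}0.npz",**c)
    print(n,c["fov_y"],c["cx"],c["cy"],c["T"])
c=read_camera("wrist");print(c["T_tool_cam"],c["fov_y"])
E
```

```text
pics
{'time': 0.0, 'qpos': array([ 1.07500255e+00,  2.87165146e-01,  1.57820009e+00,  2.09993550e-05,
        1.27859663e+00, -1.50002506e-01]), 'dq': array([-0.00171691, -0.00041841, -0.00033919, -0.0002115 , -0.0018028 ,
        0.00150727]), 'joint_efforts': array([-1.19636838e-04, -4.05999005e+01, -2.92617774e+01, -1.48796667e-04,
        5.96650323e-03,  1.08391461e-06]), 'eef_pos': array([0.22844681, 0.63448728, 0.24093499]), 'tcp_rot': array([ 0.57893135,  0.40577275, -0.40727838, -0.57819658]), 'contact_force': array([ 0.05023266, -0.7089697 , -0.09777804]), 'wrist_torque': array([ 0.0020984 , -0.03113126, -0.03169314]), 'opening': 0.9988764387766169}
scene 42.89334130706542 276.3780178457479 210.5877871208222 [[ 0.43884741  0.64267119 -0.62800215  1.24376341]
 [ 0.89855775 -0.3118259   0.30880184 -0.48277588]
 [ 0.00263071 -0.69981308 -0.71432117  0.93311811]
 [ 0.          0.          0.          1.        ]]
top 51.08619050319384 283.98813500869244 207.92898802314176 [[-0.01435378 -0.98079266  0.19452435  0.30745114]
 [-0.99968724  0.01009209 -0.02288166 -0.11714258]
 [ 0.020479   -0.19479195 -0.98063077  1.07798718]
 [ 0.          0.          0.          1.        ]]
[[ 9.99999491e-01 -4.45201895e-04  9.04914125e-04 -1.86549080e-03]
 [-1.00089204e-03 -3.28103668e-01  9.44641192e-01 -1.31897295e-01]
 [-1.23650405e-04 -9.44641617e-01 -3.28103946e-01  8.51277956e-02]
 [ 0.00000000e+00  0.00000000e+00  0.00000000e+00  1.00000000e+00]] 59.393601375164465
```

View pics/scene0.png

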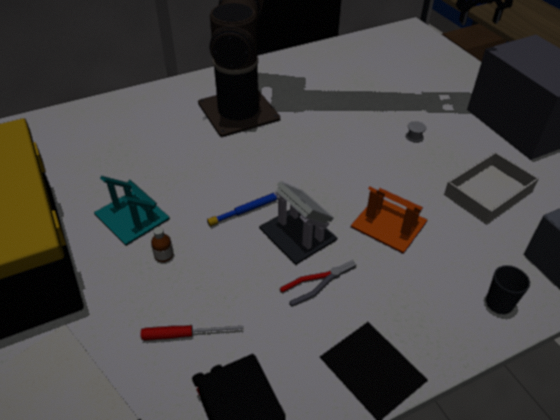

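View pics/top0.png

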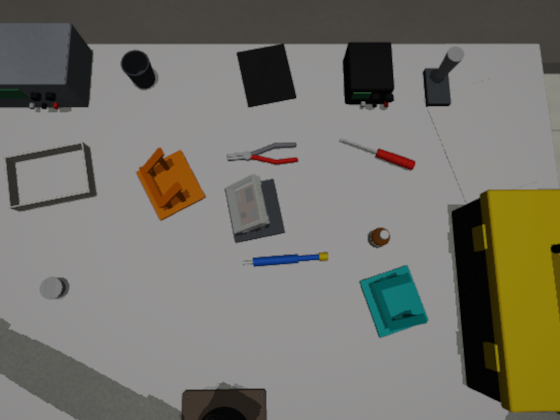

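Scene: grey stand with the case at about (300,205), blue pump at (243,208), pliers at (320,280). Top: case at (247,207), stand foot (258,210), pump (285,260), pliers (265,155). I'll enlarge the case in both views.

Run:
```python
import cv2,numpy as np
a=cv2.imread("pics/scene0.png")[170:265,250:345];b=cv2.imread("pics/top0.png")[165:250,210:295]
f=lambda i:cv2.convertScaleAbs(cv2.resize(i,(400,400),interpolation=cv2.INTER_CUBIC),alpha=1.6,beta=15)
cv2.imwrite("pics/crop0.png",np.hstack([f(a),f(b)]))
```

```text
(no output)
```

View pics/crop0.png

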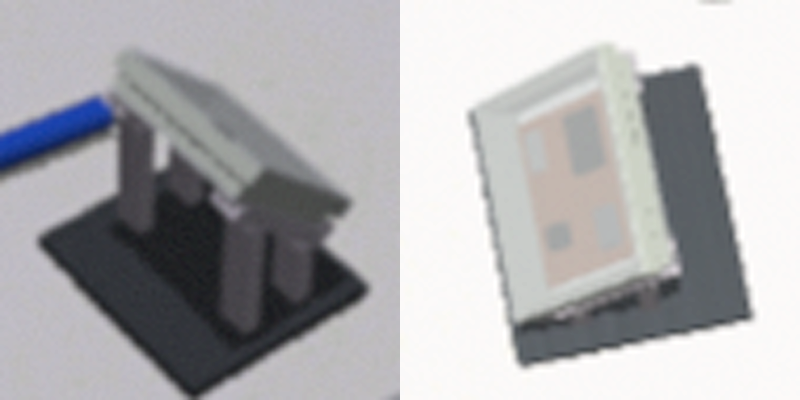

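```bash
cat > h.py <<'E'
import numpy as np,cv2
from scipy.spatial.transform import Rotation as R
def ray(c,p):
    f=210/np.tan(np.radians(float(c["fov_y"]))/2);T=c["T"]
    d=T[:3,:3]@np.array([(p[0]-c["cx"])/f,(p[1]-c["cy"])/f,1]);return T[:3,3],d/np.linalg.norm(d)
def plane(c,p,z):
    o,d=ray(c,p);return o+d*(z-o[2])/d[2]
def tri(rays):
    A=sum(np.eye(3)-np.outer(d,d) for o,d in rays);b=sum((np.eye(3)-np.outer(d,d))@o for o,d in rays)
    x=np.linalg.solve(A,b);return x,[round(1e3*np.linalg.norm(np.cross(x-o,d)),1) for o,d in rays]
E
python3 - <<'E'
from h import *
s=np.load("pics/scene0.npz");t=np.load("pics/top0.npz")
P={}
for n,a,b in[("A",(200,45),(245,182)),("B",(240,280),(125,50)),("C",(72,110),(350,208)),("D",(112,322),(205,85))]:
    P[n],e=tri([ray(t,(a[0]*85/400+210,a[1]*85/400+165)),ray(s,(b[0]*95/400+250,b[1]*95/400+170))]);print(n,P[n].round(4),e)
A,B,C,D=[P[k] for k in"ABCD"];l=np.linalg.norm
print("AB",l(A-B),"CD",l(C-D),"AC",l(A-C),"BD",l(B-D))
m=(A+B+C+D)/4;y=(B-A)+(D-C);x=(C-A)+(D-B);z=np.cross(x,y);z/=l(z);print(m,z,x/l(x),y/l(y))
print("foot")
q=[plane(t,(a*85/400+210,b*85/400+165),.01) for a,b in[(300,65),(350,317),(120,365)]];print(np.round(q,4))
q2=[plane(s,(a*95/400+250,b*95/400+170),.01) for a,b in[(40,240),(195,395),(370,290)]];print(np.round(q2,4))
for n,p,zz in[("pumpcap",(324,257),.01),("pumptip",(246,262),.01),("pl1",(228,156),.01),("pl2",(296,145),.01),("pl3",(296,161),.01)]:print(n,plane(t,p,zz).round(3))
E
```

```text
A [ 0.5715 -0.0734  0.1263] [np.float64(3.8), np.float64(3.8)]
B [ 0.4593 -0.0888  0.1285] [np.float64(0.3), np.float64(0.3)]
C [ 0.5577 -0.0026  0.061 ] [np.float64(0.5), np.float64(0.5)]
D [ 0.4471 -0.0279  0.0684] [np.float64(4.4), np.float64(4.4)]
AB 0.11331201340008996 CD 0.11369815106666391 AC 0.09730737875590632 BD 0.0863798798180413
[ 0.50893778 -0.04819399  0.09603333] [-0.09199807  0.6770322   0.73018064] [-0.14133691  0.71698773 -0.68260712] [-0.98288004 -0.1792989   0.04241151]
foot
[[ 0.5941 -0.1174  0.01  ]
 [ 0.4582 -0.1421  0.01  ]
 [ 0.4346 -0.0228  0.01  ]]
[[ 0.4634 -0.143   0.01  ]
 [ 0.5989 -0.1162  0.01  ]
 [ 0.5757  0.0035  0.01  ]]
pumpcap [ 0.397 -0.238  0.01 ]
pumptip [ 0.387 -0.048  0.01 ]
pl1 [ 0.655 -0.002  0.01 ]
pl2 [ 0.683 -0.175  0.01 ]
pl3 [ 0.64  -0.174  0.01 ]
```

Run:
```python
from h import *
from plant import *
s=get_state();M=R.from_quat(s["tcp_rot"]).as_matrix();print(M.round(3));p=s["eef_pos"]
# arc rows about base axis, dphi=-0.12
a=-0.12;Rz=R.from_euler("z",a).as_matrix();d=M.T@(Rz@p-p)*1000;print("arc shift start frame",d.round(1),"rot",(R.from_matrix(M.T@Rz@M)).as_rotvec())
print("radial in tool",M.T@(p*[1,1,0]/np.linalg.norm(p[:2])))
```

```text
[[ 0.339 -0.001 -0.941]
 [ 0.941 -0.002  0.339]
 [-0.002 -1.     0.   ]]
arc shift start frame [ -4.8  -0.  -80.8] rot [ 2.14599968e-04  1.19999803e-01 -3.36851009e-05]
radial in tool [ 9.99998391e-01 -1.78829264e-03  1.44212760e-04]
```

```bash
cat > log.py <<'E'
from plant import get_state
import json
s=get_state();open("log.jsonl","a").write(json.dumps({k:(v.tolist() if hasattr(v,"tolist") else v) for k,v in s.items()})+"\n")
print(round(s["time"],2),s["qpos"].round(3),s["eef_pos"].round(4),s["tcp_rot"].round(4),s["contact_force"].round(1),round(s["opening"],3))
E
python3 log.py
python3 -m inch '[{"y":-40},{"y":-40},{"y":-40},{"y":-20}]'; python3 log.py
python3 -m inch '[{"z":-40,"x":-1.2,"ay":0.06},{"z":-40,"x":-1.2,"ay":0.06},{"z":-40,"x":-1.2,"ay":0.06},{"z":-40,"x":-1.2,"ay":0.06},{"z":-40,"x":-1.2,"ay":0.06}]'; python3 log.py
python3 -m inch '[{"z":-40,"x":-1.2,"ay":0.06},{"z":-40,"x":-1.2,"ay":0.06},{"z":-40,"x":-1.2,"ay":0.06},{"z":-40,"x":-1.2,"ay":0.06},{"z":-40,"x":-1.2,"ay":0.06}]'; python3 log.py
python3 -m inch '[{"z":-40,"x":-1.2,"ay":0.06},{"z":-40,"x":-1.2,"ay":0.06},{"z":-40,"x":-1.2,"ay":0.06},{"z":-40,"x":-1.2,"ay":0.06},{"z":-40,"x":-1.2,"ay":0.06}]'; python3 log.py
```

```text
0.15 [ 1.075  0.287  1.578  0.     1.279 -0.15 ] [0.2285 0.6346 0.2412] [ 0.5788  0.406  -0.4071 -0.5783] [ 0.3 -0.2 -0.5] 1.002
0.15 [ 1.075  0.287  1.578  0.     1.279 -0.15 ] [0.2285 0.6346 0.2412] [ 0.5788  0.406  -0.4071 -0.5783] [ 0.3 -0.2 -0.5] 1.002
0.15 [ 1.075  0.287  1.578  0.     1.279 -0.15 ] [0.2285 0.6346 0.2412] [ 0.5788  0.406  -0.4071 -0.5783] [ 0.3 -0.2 -0.5] 1.002
0.15 [ 1.075  0.287  1.578  0.     1.279 -0.15 ] [0.2285 0.6346 0.2412] [ 0.5788  0.406  -0.4071 -0.5783] [ 0.3 -0.2 -0.5] 1.002
0.15 [ 1.075  0.287  1.578  0.     1.279 -0.15 ] [0.2285 0.6346 0.2412] [ 0.5788  0.406  -0.4071 -0.5783] [ 0.3 -0.2 -0.5] 1.002validation failed for argument at $[0]...
validation failed for argument at $[0]...
validation failed for argument at $[0]...
validation failed for argument at $[0]...
```

Every row evidently needs all seven fields.

```bash
python3 -m inch '[{"ax":0,"ay":0,"az":0,"x":0,"y":-40,"z":0,"hand":-1},{"ax":0,"ay":0,"az":0,"x":0,"y":-40,"z":0,"hand":-1},{"ax":0,"ay":0,"az":0,"x":0,"y":-40,"z":0,"hand":-1}]'; python3 log.py
python3 -m inch '[{"ax":0,"ay":0.06,"az":0,"x":-1.2,"y":0,"z":-40,"hand":-1},{"ax":0,"ay":0.06,"az":0,"x":-1.2,"y":0,"z":-40,"hand":-1},{"ax":0,"ay":0.06,"az":0,"x":-1.2,"y":0,"z":-40,"hand":-1},{"ax":0,"ay":0.06,"az":0,"x":-1.2,"y":0,"z":-40,"hand":-1},{"ax":0,"ay":0.06,"az":0,"x":-1.2,"y":0,"z":-40,"hand":-1}]'; python3 log.py
```

```text
time: 0.4
eef_pos: [0.2284, 0.6344, 0.3619]
tcp_rot: [0.579, 0.405, -0.408, -0.578]
contact_force: [-0.3, 0.9, 0.5]
opening: 1.003
0.4 [ 1.075  0.226  1.435  0.     1.485 -0.15 ] [0.2284 0.6344 0.3619] [ 0.5791  0.4054 -0.4077 -0.578 ] [-0.3  0.9  0.5] 1.003
time: 0.82
eef_pos: [0.4054, 0.5392, 0.3617]
tcp_rot: [0.633, 0.314, -0.315, -0.633]
contact_force: [0.3, 1.0, 0.6]
opening: 1.002
0.82 [ 0.776  0.225  1.436 -0.     1.481 -0.147] [0.4054 0.5392 0.3617] [ 0.6333  0.3145 -0.315  -0.6331] [0.3 1.  0.6] 1.002
```

```bash
python3 -m inch '[{"ax":0,"ay":0.06,"az":0,"x":-1.2,"y":0,"z":-40,"hand":-1},{"ax":0,"ay":0.06,"az":0,"x":-1.2,"y":0,"z":-40,"hand":-1},{"ax":0,"ay":0.06,"az":0,"x":-1.2,"y":0,"z":-40,"hand":-1},{"ax":0,"ay":0.06,"az":0,"x":-1.2,"y":0,"z":-40,"hand":-1},{"ax":0,"ay":0.06,"az":0,"x":-1.2,"y":0,"z":-40,"hand":-1}]' >/dev/null; python3 log.py
python3 -m inch '[{"ax":0.1,"ay":0,"az":0,"x":0,"y":-10,"z":-30,"hand":-1},{"ax":0.1,"ay":0,"az":0,"x":0,"y":-10,"z":-30,"hand":-1},{"ax":0.1,"ay":0,"az":0,"x":0,"y":-10,"z":-30,"hand":-1},{"ax":0.1,"ay":0,"az":0,"x":0,"y":-10,"z":-30,"hand":-1}]' >/dev/null; python3 log.py
python3 -m inch '[{"ax":0,"ay":0,"az":0.1,"x":0,"y":0,"z":-30,"hand":-1},{"ax":0,"ay":0,"az":0.1,"x":0,"y":0,"z":-30,"hand":-1},{"ax":0,"ay":0,"az":0.1,"x":0,"y":0,"z":-30,"hand":-1}]'>/dev/null; python3 log.py
cat > fk.py <<'E'
from h import *
def fk(q,P):
    a1,o,d1,L2,e,L3,L5,Lt=P
    r1=R.from_euler("z",q[0]);r2=r1*R.from_euler("y",q[1]);r3=r2*R.from_euler("y",q[2])
    r4=r3*R.from_euler("z",P4*q[3]);r5=r4*R.from_euler("y",q[4]);r6=r5*R.from_euler("z",q[5])
    p=np.array([0,0,d1])+r1.apply([a1,o,0])+r2.apply([0,0,L2])+r3.apply([e,0,L3])+r5.apply([L5,0,Lt])
    return p,r6*TL
P4=1;TL=R.from_matrix(np.array([[-1,0,0],[0,0,1],[0,1,0]]))
E
python3 - <<'E'
import json
import fk
from fk import *
from scipy.optimize import least_squares
L=[json.loads(l) for l in open("log.jsonl")][4:]
for P4 in(1,-1):
    fk.P4=P4
    def res(P):return np.concatenate([fk.fk(l["qpos"],P)[0]-l["eef_pos"] for l in L])
    s=least_squares(res,[0,.1,.3,.4,0,.4,0,.2]);print(P4,s.x.round(4),abs(s.fun).max())
    for l in L:
        print((fk.fk(l["qpos"],s.x)[1].inv()*R.from_quat(l["tcp_rot"])).as_matrix().round(2).tolist())
E
```

```text
1.23 [ 0.478  0.223  1.439  0.     1.481 -0.144] [0.5448 0.3962 0.3616] [ 0.6732  0.2161 -0.2167 -0.6731] [ 0.8  0.3 -0.5] 0.997
1.57 [ 0.173  0.296  1.342  0.365  1.677 -0.446] [0.617  0.2961 0.386 ] [-0.5238 -0.171   0.2556  0.7944] [-0.   0.1  0.3] 0.996
1.82 [ 0.123  0.531  1.116  0.198  1.953 -0.531] [0.6656 0.2276 0.3489] [-0.5456 -0.0878  0.3726  0.7455] [ 0.5  1.3 -0. ] 1.001Traceback (most recent call last):
  File "<stdin>", line 9, in <module>
    return func(*args, **kwargs)
    vector_fun = VectorFunction(
        fun_wrapped,
    ...<6 lines>...
        workers=workers
    )
    self._update_fun()
    ~~~~~~~~~~~~~~~~^^
    self.f = self.fun_wrapped(xp_copy(self.x))
             ~~~~~~~~~~~~~~~~^^^^^^^^^^^^^^^^^
    return np.atleast_1d(self.fun(x))
                         ~~~~~~~~^^^
    return self.f(x, *self.args, **self.kwargs)
           ~~~~~~^^^^^^^^^^^^^^^^^^^^^^^^^^^^^^
  File "<stdin>", line 8, in res
AttributeError: 'function' object has no attribute 'fk'
```

```bash
sed -i 's/def fk(q,P):/def fk(q,P,P4=1):/;s/^P4=1;//' fk.py
python3 - <<'E'
import json
from fk import *
from scipy.optimize import least_squares
L=[json.loads(l) for l in open("log.jsonl")][4:]
for P4 in(1,-1):
    def res(P):return np.concatenate([fk(l["qpos"],P,P4)[0]-l["eef_pos"] for l in L])
    s=least_squares(res,[0,.1,.3,.4,0,.4,0,.2]);print(P4,s.x.round(4).tolist(),abs(s.fun).max())
    for l in L: print((fk(l["qpos"],s.x,P4)[1].inv()*R.from_quat(l["tcp_rot"])).as_matrix().round(2).tolist())
E
```

```text
1 [-0.0, 0.1009, 0.2403, 0.443, 0.0206, 0.5725, 0.0, 0.2383] 1.40900427436641e-09
[[1.0, 0.0, 0.0], [-0.0, 1.0, -0.0], [-0.0, 0.0, 1.0]]
[[1.0, 0.0, -0.0], [-0.0, 1.0, -0.0], [-0.0, 0.0, 1.0]]
[[1.0, 0.0, -0.0], [-0.0, 1.0, -0.0], [0.0, 0.0, 1.0]]
[[1.0, 0.0, -0.0], [-0.0, 1.0, 0.0], [0.0, -0.0, 1.0]]
[[1.0, 0.0, -0.0], [-0.0, 1.0, 0.0], [0.0, -0.0, 1.0]]
[[1.0, -0.0, -0.0], [0.0, 1.0, -0.0], [0.0, 0.0, 1.0]]
-1 [0.041, 0.1032, 0.1985, -0.2287, -0.2282, 0.615, -0.0372, -0.2198] 0.023918367768365423
[[1.0, 0.0, 0.0], [-0.0, 1.0, -0.0], [-0.0, 0.0, 1.0]]
[[1.0, 0.0, 0.0], [-0.0, 1.0, -0.0], [-0.0, 0.0, 1.0]]
[[1.0, -0.0, -0.0], [0.0, 1.0, 0.0], [0.0, -0.0, 1.0]]
[[1.0, 0.0, 0.0], [-0.0, 1.0, -0.0], [-0.0, 0.0, 1.0]]
[[0.95, 0.26, -0.17], [-0.31, 0.75, -0.59], [-0.03, 0.61, 0.79]]
[[0.97, 0.16, -0.17], [-0.2, 0.93, -0.29], [0.11, 0.32, 0.94]]
```

```bash
cat >> fk.py <<'E'
from scipy.optimize import least_squares
PP=[0,.1009,.2403,.443,.0206,.5725,0,.2383]
LO=np.array([-2.77,-.9,.21,-1.53,.24,-2.84]);HI=np.array([2.77,2.22,2.48,4.67,2.81,2.84])
def ik(p,r,seeds=40,q0=None):
    best=[];g=np.random.default_rng(0)
    for k in range(seeds):
        s=q0 if (k==0 and q0 is not None) else g.uniform(LO,HI)
        def f(q):
            a,b=fk(q,PP);return np.r_[(a-p)*5,(b.inv()*r).as_rotvec()]
        o=least_squares(f,np.clip(s,LO+1e-3,HI-1e-3),bounds=(LO,HI))
        if o.cost<1e-7 and not any(np.allclose(o.x,b,atol=.02) for b in best):best.append(o.x)
    return best
W=np.radians(10.7);SX=np.array([-np.sin(W),np.cos(W),0]);SY=np.array([-np.cos(W),-np.sin(W),0]);Z=np.array([0,0,1.])
CX=(SX-Z)/2**.5;CZ=(SX+Z)/2**.5
def case_c(): return -.4935*SY-.1507*SX+.0946*Z
def rot(sgn): # tool x=sgn*case z, y=case x
    return R.from_matrix(np.c_[sgn*CZ,CX,sgn*np.cross(CZ,CX)])
E
python3 - <<'E'
from fk import *
c=case_c();print(c)
for nm,d,up in[("grasp",-5,0),("pre",-120,0),("lift",-5,.12),("lift+",-60,.15)]:
    for s in(1,-1):
        p=c+CX*d/1000+Z*up
        print(nm,s,p.round(3),[q.round(2).tolist() for q in ik(p,rot(s),25)])
E
```

```text
[ 0.51289937 -0.05645327  0.0946    ]
grasp 1 [ 0.514 -0.06   0.098] [[-0.56, 0.37, 1.91, 0.55, 1.48, -2.55]]
grasp -1 [ 0.514 -0.06   0.098] [[-0.56, 0.37, 1.91, 0.55, 1.48, 0.59]]
pre 1 [ 0.529 -0.14   0.179] [[-0.66, 0.34, 1.77, 0.49, 1.66, -2.53]]
pre -1 [ 0.529 -0.14   0.179] [[-0.66, 0.34, 1.77, 0.49, 1.66, 0.61]]
lift 1 [ 0.514 -0.06   0.218] [[-0.56, 0.2, 1.87, 0.55, 1.66, -2.44]]
lift -1 [ 0.514 -0.06   0.218] [[-0.56, 0.2, 1.87, 0.55, 1.66, 0.7]]
lift+ 1 [ 0.521 -0.098  0.287] [[-0.61, 0.17, 1.76, 0.53, 1.8, -2.41]]
lift+ -1 [ 0.521 -0.098  0.287] [[-0.61, 0.17, 1.76, 0.53, 1.8, 0.73]]
```

```bash
cat > go.py <<'E'
# prints shift/turn from the current pose to the target, translate-first
from fk import *
from plant import get_state
def go(p,r,n=None):
    s=get_state();c=R.from_quat(s["tcp_rot"]);d=c.inv().apply(p-s["eef_pos"])*1e3;w=(c.inv()*r).as_rotvec()
    n1=int(np.ceil(np.linalg.norm(d)/41));n2=int(np.ceil(np.linalg.norm(w)/.124))
    print("shift",d.round(1),"turn",w.round(3),"| n",n1,n2,"per row",(d/max(n1,1)).round(1),(w/max(n2,1)).round(4),"| n=max per row w",(w/max(n1,n2,1)).round(4))
E
python3 - <<'E'
from go import *
c=case_c();p=c-.12*CX+.1*Z;print(p);go(p,rot(-1))
s=get_state();cr=R.from_quat(s["tcp_rot"])
for q in (p,):
  print([x.round(2).tolist() for x in ik(q,cr,15)])
E
```

```text
[ 0.52865371 -0.13983073  0.27945281]
shift [-317.    77.3 -228.3] turn [ 0.797  1.803 -0.088] | n 10 16 per row [-31.7   7.7 -22.8] [ 0.0498  0.1127 -0.0055] | n=max per row w [ 0.0498  0.1127 -0.0055]
[[-0.41, 0.25, 1.61, -0.07, 1.78, -1.1]]
```

```bash
M='{"ax":0,"ay":0,"az":0,"x":-31.7,"y":7.7,"z":-22.8,"hand":-1}'; : 
python3 -m inch '[{"ax":0,"ay":0,"az":0,"x":-31.7,"y":7.7,"z":-22.8,"hand":-1},{"ax":0,"ay":0,"az":0,"x":-31.7,"y":7.7,"z":-22.8,"hand":-1},{"ax":0,"ay":0,"az":0,"x":-31.7,"y":7.7,"z":-22.8,"hand":-1},{"ax":0,"ay":0,"az":0,"x":-31.7,"y":7.7,"z":-22.8,"hand":-1},{"ax":0,"ay":0,"az":0,"x":-31.7,"y":7.7,"z":-22.8,"hand":-1}]' >/dev/null; python3 log.py
python3 -m inch '[{"ax":0,"ay":0,"az":0,"x":-31.7,"y":7.7,"z":-22.8,"hand":-1},{"ax":0,"ay":0,"az":0,"x":-31.7,"y":7.7,"z":-22.8,"hand":-1},{"ax":0,"ay":0,"az":0,"x":-31.7,"y":7.7,"z":-22.8,"hand":-1},{"ax":0,"ay":0,"az":0,"x":-31.7,"y":7.7,"z":-22.8,"hand":-1},{"ax":0,"ay":0,"az":0,"x":-31.7,"y":7.7,"z":-22.8,"hand":-1}]' >/dev/null; python3 log.py
python3 -m inch '[{"ax":0.05,"ay":0.113,"az":-0.005,"x":0,"y":0,"z":0,"hand":-1},{"ax":0.05,"ay":0.113,"az":-0.005,"x":0,"y":0,"z":0,"hand":-1},{"ax":0.05,"ay":0.113,"az":-0.005,"x":0,"y":0,"z":0,"hand":-1},{"ax":0.05,"ay":0.113,"az":-0.005,"x":0,"y":0,"z":0,"hand":-1},{"ax":0.05,"ay":0.113,"az":-0.005,"x":0,"y":0,"z":0,"hand":-1}]' >/dev/null; python3 log.py
python3 -m inch '[{"ax":0.05,"ay":0.113,"az":-0.005,"x":0,"y":0,"z":0,"hand":-1},{"ax":0.05,"ay":0.113,"az":-0.005,"x":0,"y":0,"z":0,"hand":-1},{"ax":0.05,"ay":0.113,"az":-0.005,"x":0,"y":0,"z":0,"hand":-1},{"ax":0.05,"ay":0.113,"az":-0.005,"x":0,"y":0,"z":0,"hand":-1},{"ax":0.05,"ay":0.113,"az":-0.005,"x":0,"y":0,"z":0,"hand":-1}]' >/dev/null; python3 log.py
python3 -m inch '[{"ax":0.05,"ay":0.113,"az":-0.005,"x":0,"y":0,"z":0,"hand":-1},{"ax":0.05,"ay":0.113,"az":-0.005,"x":0,"y":0,"z":0,"hand":-1},{"ax":0.05,"ay":0.113,"az":-0.005,"x":0,"y":0,"z":0,"hand":-1},{"ax":0.05,"ay":0.113,"az":-0.005,"x":0,"y":0,"z":0,"hand":-1},{"ax":0.05,"ay":0.113,"az":-0.005,"x":0,"y":0,"z":0,"hand":-1}]' >/dev/null; python3 log.py
python3 - <<'E'
from go import *
c=case_c();go(c-.12*CX,rot(-1))
from plant import read_camera
w=read_camera("wrist");cv2.imwrite("pics/w1.png",w["img"][:,:,::-1])
E
```

```text
2.23 [-0.123  0.326  1.453  0.074  1.854 -0.807] [0.5955 0.045  0.3124] [-0.545  -0.089   0.3724  0.7459] [ 0.2 -0.7  0.4] 1.002
2.65 [-0.414  0.245  1.615 -0.068  1.773 -1.098] [ 0.5269 -0.1386  0.2779] [-0.5451 -0.0893  0.3721  0.746 ] [ 1.1 -0.3  0.1] 1.001
3.07 [-0.479  0.318  1.565  0.092  1.916 -0.535] [ 0.528  -0.1372  0.278 ] [-0.5293  0.1641  0.203   0.8073] [ 0.4 -0.1  0.4] 1.0
3.48 [-0.563  0.32   1.592  0.295  1.939  0.035] [ 0.528  -0.1371  0.2779] [-0.4633  0.3992  0.0162  0.791 ] [-0.9 -0.1 -0.7] 0.999
3.9 [-0.643  0.253  1.685  0.48   1.845  0.594] [ 0.5279 -0.1372  0.2779] [-0.3532  0.5966 -0.1724  0.6997] [0.3 0.2 0.3] 1.003
shift [72.1 67.  -3.8] turn [ 0.048  0.102 -0.011] | n 3 1 per row [24.  22.3 -1.3] [ 0.0484  0.1022 -0.0114] | n=max per row w [ 0.0161  0.0341 -0.0038]
```

View pics/w1.png

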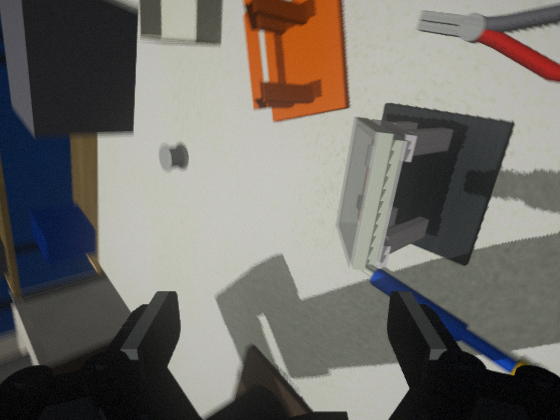

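The wrist view shows the case's up-slope edge nearly edge-on: top corner (360,120), bottom (360,268), dark foot on the right. The space between the rails is open.

```bash
python3 -m inch '[{"ax":0.048,"ay":0.102,"az":-0.011,"x":0,"y":0,"z":0,"hand":-1},{"ax":0,"ay":0,"az":0,"x":24,"y":22,"z":0,"hand":-0.2},{"ax":0,"ay":0,"az":0,"x":24,"y":22,"z":0,"hand":-0.2},{"ax":0,"ay":0,"az":0,"x":22,"y":22,"z":0,"hand":-0.2},{"ax":0,"ay":0,"az":0,"x":0,"y":0,"z":0,"hand":-0.2}]' ; python3 log.py
python3 - <<'E'
from go import *
c=case_c();go(c-.12*CX,rot(-1))
from plant import read_camera
s=get_state();w=read_camera("wrist");cv2.imwrite("pics/w2.png",w["img"][:,:,::-1])
T=np.eye(4);T[:3,:3]=R.from_quat(s["tcp_rot"]).as_matrix();T[:3,3]=s["eef_pos"];w["T"]=T@w["T_tool_cam"];np.savez("pics/w2.npz",**w)
E
```

```text
time: 4.37
eef_pos: [0.5257, -0.1379, 0.1759]
tcp_rot: [-0.332, 0.627, -0.203, 0.676]
contact_force: [-0.5, 0.8, -1.3]
opening: 0.6
4.37 [-0.657  0.345  1.77   0.487  1.668  0.604] [ 0.5257 -0.1379  0.1759] [-0.3315  0.6266 -0.2025  0.6756] [-0.5  0.8 -1.3] 0.6
shift [-0.8 -4.3  2.5] turn [ 0.01   0.002 -0.008] | n 1 1 per row [-0.8 -4.3  2.5] [ 0.0097  0.0024 -0.0075] | n=max per row w [ 0.0097  0.0024 -0.0075]
```

View pics/w2.png

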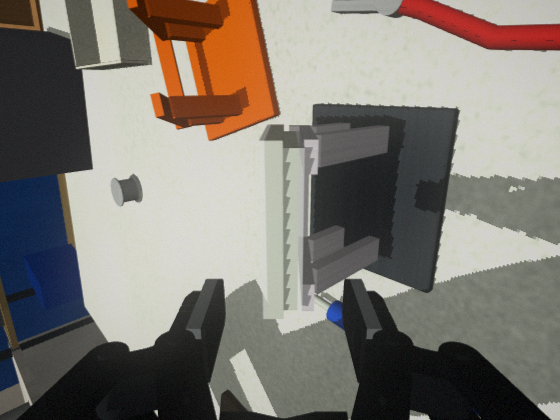

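```bash
python3 - <<'E'
from fk import *
w=np.load("pics/w2.npz");g=cv2.cvtColor(w["img"],cv2.COLOR_RGB2GRAY).astype(int)
for r in(160,200,240,280,305):print(r,g[r,252:326:2].tolist())
for c in(268,274,290):print(c,[(r,int(g[r,c])) for r in list(range(118,148,2))+list(range(306,330,2))])
E
cp pics/w2.png /dev/null
python3 - <<'E'
import cv2
i=cv2.imread("pics/w2.png")[110:330,240:345];i=cv2.resize(i,None,fx=2.7*1,fy=2.7,interpolation=cv2.INTER_CUBIC)
cv2.imwrite("pics/w2c.png",i)
E
```

```text
160 [213, 209, 214, 213, 213, 213, 208, 193, 189, 193, 194, 192, 193, 191, 190, 175, 137, 178, 192, 191, 188, 190, 187, 189, 187, 176, 153, 127, 129, 127, 128, 174, 186, 136, 105, 96, 97]
200 [214, 214, 213, 209, 212, 211, 211, 194, 193, 192, 193, 189, 192, 192, 192, 178, 138, 134, 141, 189, 192, 192, 188, 191, 188, 185, 136, 128, 170, 173, 69, 68, 52, 50, 48, 47, 43]
240 [212, 213, 213, 212, 213, 214, 213, 201, 193, 193, 192, 191, 191, 191, 192, 184, 135, 143, 191, 191, 189, 189, 189, 180, 172, 162, 86, 87, 108, 115, 107, 92, 96, 96, 97, 94, 93]
280 [165, 134, 211, 214, 213, 210, 211, 207, 189, 188, 190, 191, 192, 191, 192, 184, 132, 132, 156, 188, 191, 189, 188, 207, 174, 141, 84, 93, 87, 88, 86, 115, 119, 100, 96, 95, 94]
305 [130, 130, 130, 127, 128, 146, 184, 184, 185, 188, 188, 189, 190, 188, 186, 180, 126, 130, 141, 187, 186, 188, 188, 209, 206, 170, 155, 127, 164, 186, 186, 203, 209, 202, 191, 203, 197]
268 [(118, 71), (120, 201), (122, 212), (124, 174), (126, 132), (128, 129), (130, 117), (132, 96), (134, 95), (136, 93), (138, 92), (140, 129), (142, 192), (144, 194), (146, 192), (306, 189), (308, 187), (310, 186), (312, 187), (314, 186), (316, 186), (318, 178), (320, 127), (322, 129), (324, 130), (326, 126), (328, 129)]
274 [(118, 199), (120, 205), (122, 210), (124, 150), (126, 92), (128, 90), (130, 94), (132, 91), (134, 89), (136, 96), (138, 91), (140, 138), (142, 191), (144, 192), (146, 191), (306, 188), (308, 189), (310, 189), (312, 186), (314, 187), (316, 187), (318, 179), (320, 128), (322, 132), (324, 129), (326, 126), (328, 125)]
290 [(118, 213), (120, 211), (122, 208), (124, 204), (126, 126), (128, 133), (130, 131), (132, 91), (134, 90), (136, 89), (138, 91), (140, 89), (142, 90), (144, 91), (146, 93), (306, 190), (308, 187), (310, 203), (312, 207), (314, 212), (316, 208), (318, 208), (320, 208), (322, 209), (324, 208), (326, 209), (328, 209)]
```

View pics/w2c.png

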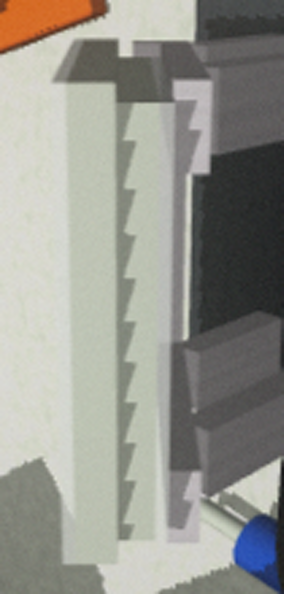

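Run:
```python
from fk import *
w=np.load("pics/w2.npz");T=np.linalg.inv(w["T_tool_cam"]);f=210/np.tan(np.radians(float(w["fov_y"]))/2)
print(f,w["cx"],w["cy"])
def pr(p):
    c=T[:3,:3]@p+T[:3,3];return np.array([w["cx"]+f*c[0]/c[2],w["cy"]+f*c[1]/c[2]])
# lid outer edge corners
o=least_squares(lambda v:np.r_[pr(np.array([v[0],v[1],v[2]+.0565]))-[265,140],pr(np.array([v[0]+v[3]*.113,v[1],v[2]-.0565]))-[264.5,318.5]],[0,.07,0,0]);print("lid outer edge",o.x.round(4),o.fun.round(1))
x,y,z,_=o.x
for k in(.013,.025):print(k,pr(np.array([x+k,y+(.0045 if k>.02 else 0),z+.05])),pr(np.array([x+k,y,z-.05])))
print("expect rim 283.5, base underside ~302")
M=w["T"]@np.linalg.inv(w["T_tool_cam"])
cen=np.array([x+.0125,y+.0475,z]);print("case centre tool",cen,"world",M[:3,:3]@cen+M[:3,3],"old",case_c())
```

```text
368.21696564923695 283.32928713257934 217.65355585525944
lid outer edge [-0.0093  0.0693  0.0013 -0.0189] [0. 0. 0. 0.]
0.013 [288.95494219 152.05662716] [288.12604049 309.77956514]
0.025 [310.33043032 150.78094129] [306.99413684 309.79318217]
expect rim 283.5, base underside ~302
case centre tool [0.00317451 0.11676346 0.00130348] world [ 0.5108179  -0.05827759  0.09167139] old [ 0.51289937 -0.05645327  0.0946    ]
```

Measured close up, the case centre is within 3 mm of the first estimate, and the edge depth fits. I'll insert and grip.

```bash
python3 -m inch '[{"ax":0.01,"ay":0.002,"az":-0.007,"x":1.5,"y":36,"z":1,"hand":-0.2},{"ax":0,"ay":0,"az":0,"x":0,"y":36,"z":0,"hand":-0.2},{"ax":0,"ay":0,"az":0,"x":0,"y":36,"z":0,"hand":-0.2},{"ax":0,"ay":0,"az":0,"x":0,"y":2,"z":0,"hand":-0.2}]'
python3 -m inch '[{"ax":0,"ay":0,"az":0,"x":0,"y":0,"z":0,"hand":1},{"ax":0,"ay":0,"az":0,"x":0,"y":0,"z":0,"hand":1},{"ax":0,"ay":0,"az":0,"x":0,"y":0,"z":0,"hand":1},{"ax":0,"ay":0,"az":0,"x":0,"y":0,"z":0,"hand":1},{"ax":0,"ay":0,"az":0,"x":0,"y":0,"z":0,"hand":1}]' 50
python3 -m inch '[{"ax":0,"ay":0,"az":0,"x":0,"y":0,"z":0,"hand":1},{"ax":0,"ay":0,"az":0,"x":0,"y":0,"z":0,"hand":1},{"ax":0,"ay":0,"az":0,"x":0,"y":0,"z":0,"hand":1}]' 50
python3 log.py
```

```text
time: 4.75
eef_pos: [0.5132, -0.0602, 0.1008]
tcp_rot: [-0.331, 0.623, -0.209, 0.677]
contact_force: [-1.2, 0.5, -0.9]
opening: 0.599
time: 5.17
eef_pos: [0.5179, -0.0658, 0.1056]
tcp_rot: [-0.33, 0.62, -0.214, 0.679]
contact_force: [0.9, -1.1, 4.9]
opening: 0.282
time: 5.42
eef_pos: [0.5179, -0.0658, 0.1056]
tcp_rot: [-0.33, 0.62, -0.214, 0.679]
contact_force: [0.7, -2.3, 5.5]
opening: 0.286
5.42 [-0.57   0.358  1.901  0.546  1.483  0.591] [ 0.5179 -0.0658  0.1056] [-0.3297  0.6204 -0.2137  0.6788] [ 0.7 -2.3  5.5] 0.286
```

```bash
python3 -m inch '[{"ax":0,"ay":0,"az":0,"x":-10,"y":-10,"z":0,"hand":1},{"ax":0,"ay":0,"az":0,"x":-20,"y":-20,"z":0,"hand":1},{"ax":0,"ay":0,"az":0,"x":-20,"y":-20,"z":0,"hand":1},{"ax":0,"ay":0,"az":0,"x":-20,"y":-20,"z":0,"hand":1},{"ax":0,"ay":0,"az":0,"x":-20,"y":-20,"z":0,"hand":1}]' 50
python3 -m inch '[{"ax":0,"ay":0,"az":0,"x":-10,"y":-10,"z":0,"hand":1},{"ax":0,"ay":0,"az":0,"x":0,"y":0,"z":0,"hand":1},{"ax":0,"ay":0,"az":0,"x":0,"y":0,"z":0,"hand":1},{"ax":0,"ay":0,"az":0,"x":0,"y":0,"z":0,"hand":1}]' 50
python3 log.py
python3 - <<'E'
from go import *
from plant import read_camera
s=get_state();r=R.from_quat(s["tcp_rot"]);print(r.as_matrix().round(3),(rot(-1).inv()*r).as_rotvec())
a=read_camera("wrist")["img"][:,:,::-1];b=read_camera("scene")["img"][110:270,220:380,::-1]
cv2.imwrite("pics/l1.png",np.hstack([cv2.resize(a,(460,345)),cv2.resize(b,(340,345))]))
E
```

```text
time: 5.83
eef_pos: [0.5144, -0.0642, 0.2319]
tcp_rot: [-0.331, 0.622, -0.213, 0.677]
contact_force: [0.7, -0.3, -1.4]
opening: 0.285
time: 6.17
eef_pos: [0.5139, -0.0635, 0.2426]
tcp_rot: [-0.331, 0.623, -0.212, 0.677]
contact_force: [-0.4, 0.5, -0.3]
opening: 0.288
6.17 [-0.57   0.166  1.85   0.546  1.696  0.721] [ 0.5139 -0.0635  0.2426] [-0.3306  0.6227 -0.2119  0.6768] [-0.4  0.5 -0.3] 0.288
[[ 0.135 -0.125  0.983]
 [-0.699  0.692  0.184]
 [-0.703 -0.711  0.006]] [ 0.00575473 -0.00275166 -0.006114  ]
```

View pics/l1.png

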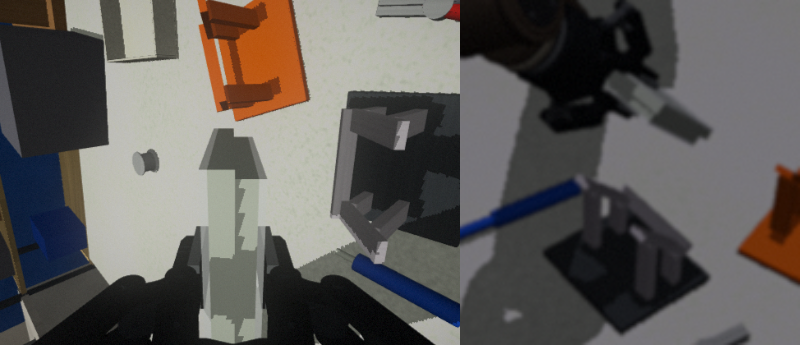

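Picture: the case is pinched flat and closed between the pads (about (230,230) left, (650,100) right), clear of the empty stand. Now the half turn.

```bash
python3 -m inch '[{"ax":0,"ay":-0.06,"az":0,"x":0,"y":0,"z":0,"hand":1},{"ax":0,"ay":-0.12,"az":0,"x":0,"y":0,"z":0,"hand":1},{"ax":0,"ay":-0.12,"az":0,"x":0,"y":0,"z":0,"hand":1},{"ax":0,"ay":-0.12,"az":0,"x":0,"y":0,"z":0,"hand":1},{"ax":0,"ay":-0.12,"az":0,"x":0,"y":0,"z":0,"hand":1}]' 50
python3 -m inch '[{"ax":0,"ay":-0.12,"az":0,"x":0,"y":0,"z":0,"hand":1},{"ax":0,"ay":-0.12,"az":0,"x":0,"y":0,"z":0,"hand":1},{"ax":0,"ay":-0.12,"az":0,"x":0,"y":0,"z":0,"hand":1},{"ax":0,"ay":-0.12,"az":0,"x":0,"y":0,"z":0,"hand":1},{"ax":0,"ay":-0.12,"az":0,"x":0,"y":0,"z":0,"hand":1}]' 50
python3 -m inch '[{"ax":0,"ay":-0.12,"az":0,"x":0,"y":0,"z":0,"hand":1},{"ax":0,"ay":-0.12,"az":0,"x":0,"y":0,"z":0,"hand":1},{"ax":0,"ay":-0.12,"az":0,"x":0,"y":0,"z":0,"hand":1},{"ax":0,"ay":-0.12,"az":0,"x":0,"y":0,"z":0,"hand":1},{"ax":0,"ay":-0.12,"az":0,"x":0,"y":0,"z":0,"hand":1}]' 50 >/dev/null
python3 log.py
python3 -m inch '[{"ax":0,"ay":-0.12,"az":0,"x":0,"y":0,"z":0,"hand":1},{"ax":0,"ay":-0.12,"az":0,"x":0,"y":0,"z":0,"hand":1},{"ax":0,"ay":-0.12,"az":0,"x":0,"y":0,"z":0,"hand":1},{"ax":0,"ay":-0.12,"az":0,"x":0,"y":0,"z":0,"hand":1},{"ax":0,"ay":-0.12,"az":0,"x":0,"y":0,"z":0,"hand":1}]' 50 >/dev/null
python3 -m inch '[{"ax":0,"ay":-0.12,"az":0,"x":0,"y":0,"z":0,"hand":1},{"ax":0,"ay":-0.12,"az":0,"x":0,"y":0,"z":0,"hand":1},{"ax":0,"ay":-0.12,"az":0,"x":0,"y":0,"z":0,"hand":1},{"ax":0,"ay":-0.12,"az":0,"x":0,"y":0,"z":0,"hand":1},{"ax":0,"ay":-0.12,"az":0,"x":0,"y":0,"z":0,"hand":1}]' 50 >/dev/null
python3 -m inch '[{"ax":0,"ay":-0.08,"az":0,"x":0,"y":0,"z":0,"hand":1},{"ax":0,"ay":0,"az":0,"x":0,"y":0,"z":0,"hand":1},{"ax":0,"ay":0,"az":0,"x":0,"y":0,"z":0,"hand":1}]' 50 
python3 log.py
python3 - <<'E'
from go import *
from plant import read_camera
tgt=np.array([.5179,-.0658,.1056])-.0045*CX
go(tgt+.003*CZ-.003*CX,rot(1))
w=read_camera("wrist");a=w["img"][:,:,::-1];b=read_camera("scene")["img"][110:270,220:380,::-1]
cv2.imwrite("pics/l2.png",np.hstack([cv2.resize(a,(460,345)),cv2.resize(b,(340,345))]))
T=np.linalg.inv(w["T_tool_cam"]);f=368.217
def pr(p):
    c=T[:3,:3]@p+T[:3,3];return np.array([w["cx"]+f*c[0]/c[2],w["cy"]+f*c[1]/c[2]])*460/560
for x in(-.0125,.0125):
  for y in (-.032,): print("predicted lid upslope corner",x,pr(np.array([x,y,.0565])),pr(np.array([x,y+.095,.0565])))
E
```

```text
time: 6.68
eef_pos: [0.5141, -0.0634, 0.2427]
tcp_rot: [-0.375, 0.417, -0.115, 0.82]
contact_force: [0.4, -0.3, -0.7]
opening: 0.287
time: 7.1
eef_pos: [0.5141, -0.0635, 0.2427]
tcp_rot: [-0.392, 0.156, 0.001, 0.906]
contact_force: [-0.7, 0.5, -1.9]
opening: 0.289
7.52 [-0.569  0.167  1.85   0.547  1.697 -1.024] [ 0.5141 -0.0634  0.2427] [-0.3743 -0.1184  0.1172  0.9122] [ 0.1 -0.1 -1.4] 0.286
time: 8.6
eef_pos: [0.5143, -0.0635, 0.2432]
tcp_rot: [-0.232, -0.637, 0.317, 0.663]
contact_force: [-0.0, -0.4, -1.2]
opening: 0.289
8.6 [-0.569  0.166  1.849  0.547  1.697 -2.296] [ 0.5143 -0.0635  0.2432] [-0.2318 -0.6373  0.3166  0.6632] [-0.  -0.4 -1.2] 0.289
shift [-94.9  88.3 -14.1] turn [ 0.006 -0.121 -0.005] | n 4 1 per row [-23.7  22.1  -3.5] [ 0.0064 -0.1205 -0.0051] | n=max per row w [ 0.0016 -0.0301 -0.0013]
predicted lid upslope corner -0.0125 [199.08252415 163.40775942] [214.46363695 122.00151893]
predicted lid upslope corner 0.0125 [271.18338782 163.40607973] [253.31973786 122.00568724]
```

View pics/l2.png

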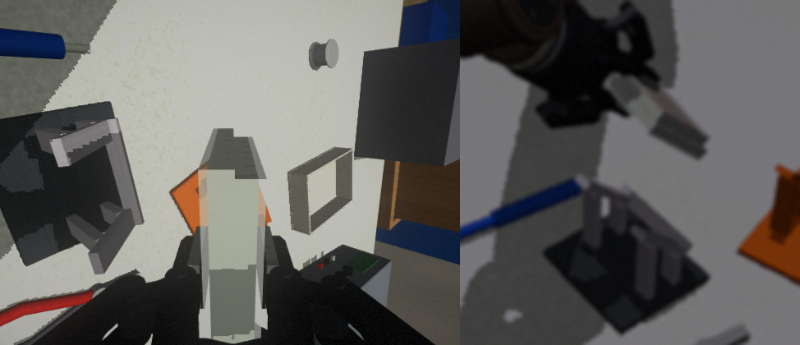

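The case is still closed and now lid-down. I'll finish the turn and come down above the seat, stopping about 30 mm short.

```bash
python3 -m inch '[{"ax":0.006,"ay":-0.12,"az":-0.005,"x":0,"y":0,"z":0,"hand":1},{"ax":0,"ay":0,"az":0,"x":-24,"y":22,"z":-1,"hand":1},{"ax":0,"ay":0,"az":0,"x":-24,"y":22,"z":-1,"hand":1},{"ax":0,"ay":0,"az":0,"x":-24,"y":22,"z":-1,"hand":1},{"ax":0,"ay":0,"az":0,"x":0,"y":0,"z":0,"hand":1}]' 50 
python3 -m inch '[{"ax":0,"ay":0,"az":0,"x":0,"y":0,"z":0,"hand":1}]' 50 >/dev/null
python3 log.py
python3 - <<'E'
from go import *
tgt=np.array([.5179,-.0658,.1056])-.0045*CX
go(tgt+.003*CZ-.003*CX,rot(1))
from plant import read_camera
b=read_camera("scene")["img"][140:270,220:380,::-1];w=read_camera("wrist")["img"][:,:,::-1]
cv2.imwrite("pics/l3.png",np.hstack([cv2.resize(w,(460,345)),cv2.resize(b,(340,276)).copy() if 0 else cv2.resize(b,(340,345))]))
E
```

```text
time: 9.12
eef_pos: [0.5153, -0.0659, 0.1406]
tcp_rot: [0.206, 0.674, -0.33, -0.628]
contact_force: [-1.8, 1.6, -2.1]
opening: 0.284
9.2 [-0.571  0.306  1.883  0.541  1.559 -2.508] [ 0.5178 -0.0667  0.1457] [ 0.2075  0.6757 -0.3298 -0.6258] [ 0.8  0.2 -1.6] 0.285
shift [-24.8  21.4  -0.3] turn [-0.001 -0.     0.003] | n 1 1 per row [-24.8  21.4  -0.3] [-0.0008 -0.0003  0.0025] | n=max per row w [-0.0008 -0.0003  0.0025]
```

View pics/l3.png

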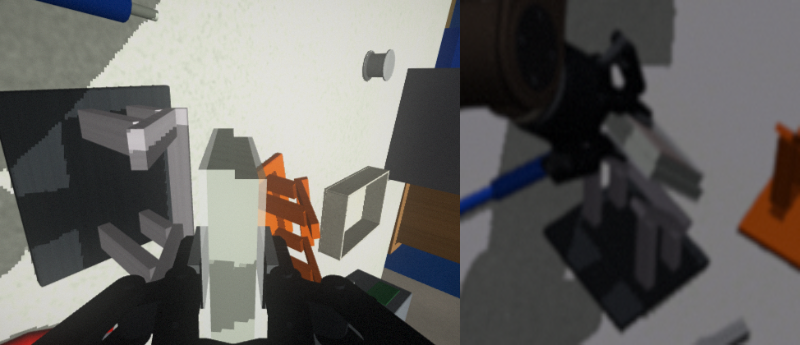

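The case hangs parallel to the rails just above the stand (rails at (150,145) and (165,240) left), with lid and base flush. Last 25 mm, gently.

```bash
python3 -m inch '[{"ax":0,"ay":0,"az":0.002,"x":-10,"y":9,"z":0,"hand":1},{"ax":0,"ay":0,"az":0,"x":-8,"y":7,"z":0,"hand":1},{"ax":0,"ay":0,"az":0,"x":-6,"y":5,"z":0,"hand":1},{"ax":0,"ay":0,"az":0,"x":0,"y":0,"z":0,"hand":1},{"ax":0,"ay":0,"az":0,"x":0,"y":0,"z":0,"hand":1}]' 50 
python3 log.py
python3 - <<'E'
from go import *
tgt=np.array([.5179,-.0658,.1056])-.0045*CX
go(tgt,rot(1))
E
```

```text
time: 9.72
eef_pos: [0.519, -0.0694, 0.1146]
tcp_rot: [0.209, 0.676, -0.331, -0.624]
contact_force: [-0.5, 0.5, -0.6]
opening: 0.285
9.72 [-0.573  0.355  1.887  0.539  1.51  -2.539] [ 0.519  -0.0694  0.1146] [ 0.2094  0.6763 -0.331  -0.6239] [-0.5  0.5 -0.6] 0.285
shift [-3.7  4.5  0.4] turn [ 0.001  0.002 -0.003] | n 1 1 per row [-3.7  4.5  0.4] [ 0.0011  0.0023 -0.0026] | n=max per row w [ 0.0011  0.0023 -0.0026]
```

Now I'll ease onto the rails first and watch the force.

```bash
python3 -m inch '[{"ax":0,"ay":0,"az":0,"x":-2,"y":1.5,"z":0,"hand":1},{"ax":0,"ay":0,"az":0,"x":0,"y":0,"z":0,"hand":1},{"ax":0,"ay":0,"az":0,"x":0,"y":0,"z":0,"hand":1}]' 50 
python3 -m inch '[{"ax":0,"ay":0,"az":0,"x":-2,"y":1,"z":0,"hand":1},{"ax":0,"ay":0,"az":0,"x":0,"y":0,"z":0,"hand":1},{"ax":0,"ay":0,"az":0,"x":0,"y":0,"z":0,"hand":1}]' 50 
python3 -m inch '[{"ax":0,"ay":0,"az":0,"x":-2,"y":1,"z":0,"hand":1},{"ax":0,"ay":0,"az":0,"x":0,"y":0,"z":0,"hand":1},{"ax":0,"ay":0,"az":0,"x":0,"y":0,"z":0,"hand":1}]' 50
```

```text
time: 9.97
eef_pos: [0.5196, -0.07, 0.1129]
tcp_rot: [0.21, 0.677, -0.331, -0.623]
contact_force: [1.1, -0.8, -1.3]
opening: 0.283
time: 10.22
eef_pos: [0.5198, -0.0705, 0.111]
tcp_rot: [0.21, 0.677, -0.331, -0.623]
contact_force: [0.2, 0.4, 1.0]
opening: 0.283
time: 10.47
eef_pos: [0.52, -0.0706, 0.1105]
tcp_rot: [0.208, 0.678, -0.33, -0.623]
contact_force: [-0.4, 1.5, 5.8]
opening: 0.285
```

The contact force has come on with the TCP exactly in the planned rail plane, 2.6 mm short of the stop. Releasing.

```bash
python3 -m inch '[{"ax":0,"ay":0,"az":0,"x":0,"y":1,"z":0,"hand":0.2},{"ax":0,"ay":0,"az":0,"x":0,"y":0,"z":0,"hand":-0.2},{"ax":0,"ay":0,"az":0,"x":0,"y":0,"z":0,"hand":-0.2},{"ax":0,"ay":0,"az":0,"x":0,"y":0,"z":0,"hand":-0.2},{"ax":0,"ay":0,"az":0,"x":0,"y":0,"z":0,"hand":-0.2}]' 50
python3 - <<'E'
from go import *
from plant import read_camera
b=read_camera("scene")["img"][140:270,220:380,::-1];w=read_camera("wrist")["img"][:,:,::-1]
cv2.imwrite("pics/l4.png",np.hstack([cv2.resize(w,(460,345)),cv2.resize(b,(340,345))]))
E
```

```text
time: 10.88
eef_pos: [0.5195, -0.0708, 0.1075]
tcp_rot: [0.21, 0.676, -0.331, -0.623]
contact_force: [0.1, 0.3, -0.5]
opening: 0.6
```

View pics/l4.png

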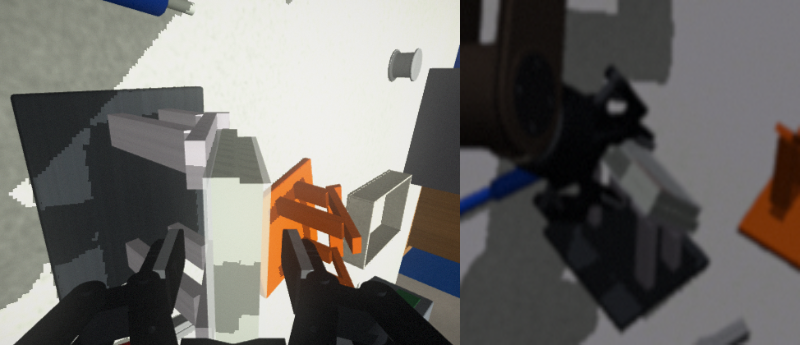

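The case lies on the rails with both fingers clear (finger edges at 183 and 285, case 205–268). Backing out up the slope.

```bash
python3 -m inch '[{"ax":0,"ay":0,"az":0,"x":1,"y":-15,"z":0,"hand":-0.3},{"ax":0,"ay":0,"az":0,"x":0,"y":-30,"z":0,"hand":-0.3},{"ax":0,"ay":0,"az":0,"x":0,"y":-35,"z":0,"hand":-0.3},{"ax":0,"ay":0,"az":0,"x":0,"y":-35,"z":0,"hand":-0.3},{"ax":0,"ay":0,"az":0,"x":0,"y":0,"z":0,"hand":-0.3}]' 50 
python3 -m inch '[{"ax":0,"ay":0,"az":0,"x":0,"y":-40,"z":0,"hand":-0.3},{"ax":0,"ay":0,"az":0,"x":0,"y":-40,"z":0,"hand":-0.3},{"ax":0,"ay":0,"az":0,"x":0,"y":0,"z":0,"hand":-0.3},{"ax":0,"ay":0,"az":0,"x":0,"y":0,"z":0,"hand":-0.3},{"ax":0,"ay":0,"az":0,"x":0,"y":0,"z":0,"hand":-0.3}]' 50
python3 - <<'E'
from go import *
from plant import read_camera
im=[]
for n,(a,b,c,d) in {"scene":(170,265,250,345),"top":(165,250,210,295)}.items():
    q=read_camera(n);np.savez(f"pics/{n}9.npz",**q);im.append(cv2.convertScaleAbs(cv2.resize(q["img"][a:b,c:d,::-1],(400,400),interpolation=cv2.INTER_CUBIC),alpha=1.6,beta=15))
cv2.imwrite("pics/end.png",np.hstack(im))
E
```

```text
time: 11.4
eef_pos: [0.5376, -0.1555, 0.1967]
tcp_rot: [0.215, 0.678, -0.332, -0.62]
contact_force: [0.7, -1.0, 1.3]
opening: 0.653
time: 11.82
eef_pos: [0.5442, -0.205, 0.2465]
tcp_rot: [0.21, 0.676, -0.331, -0.624]
contact_force: [-0.7, 0.3, -0.6]
opening: 0.649
```

View pics/end.png

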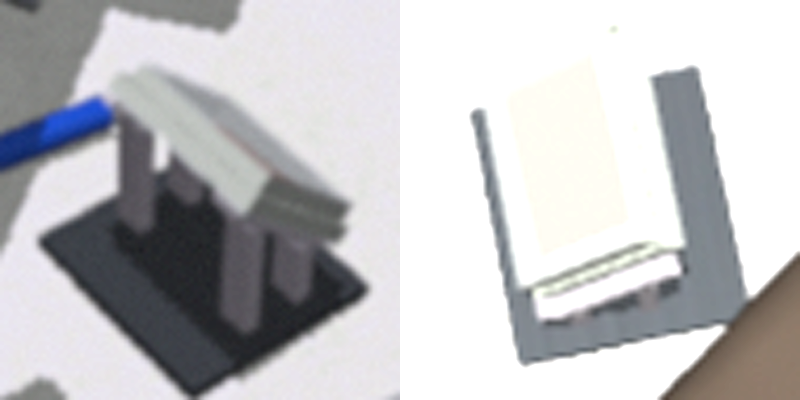

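Scene: the case lies flat on both rails, base up, lid underneath and closed. The top view is overexposed, so I'll use the last view without gain to measure the position.

Run:
```python
from h import *
im=[]
for n,(a,b,c,d) in {"scene":(170,265,250,345),"top":(155,240,210,295)}.items():
    q=np.load(f"pics/{n}9.npz")["img"][a:b,c:d,::-1].astype(float)
    q=np.clip((q-(60 if n=="top" else 30))*(1.25 if n=="top" else 1.6),0,255).astype(np.uint8);im.append(cv2.resize(q,(400,400),interpolation=cv2.INTER_CUBIC))
cv2.imwrite("pics/end2.png",np.hstack(im))
```

```text
(no output)
```

View pics/end2.png

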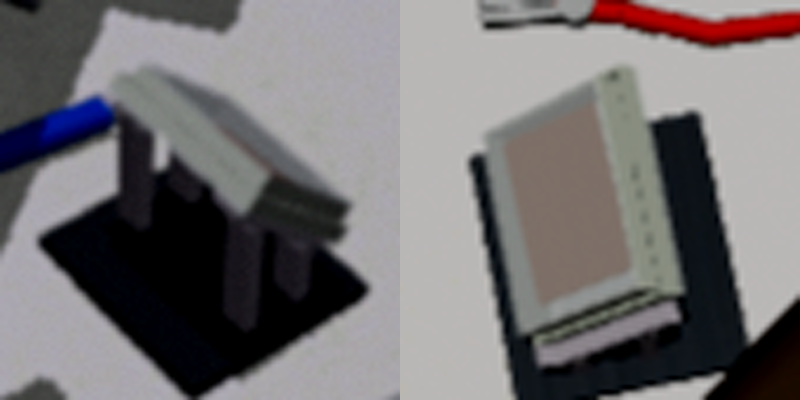

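Run:
```python
from fk import *
s=np.load("pics/scene9.npz");t=np.load("pics/top9.npz");P=[]
for n,a,b in[("A",(200,80),(268,182)),("B",(242,287),(143,65)),("C",(87,138),(350,208)),("D",(122,332),(222,93))]:
    p,e=tri([ray(t,(a[0]*85/400+210,a[1]*85/400+155)),ray(s,(b[0]*95/400+250,b[1]*95/400+170))]);P.append(p);print(n,p.round(4),e[0])
A,B,C,D=P;l=np.linalg.norm;print(l(A-B),l(C-D),l(A-C),l(B-D),"want 104 104 86 86")
m=sum(P)/4;x=(C-A)+(D-B);y=(B-A)+(D-C);z=np.cross(x,y);z/=l(z);print(m,"normal",z,"tilt",np.degrees(np.arccos(z[2])),"yaw",np.degrees(np.arctan2(-y[1],-y[0])))
c=m-.0125*CZ
print("centre: across(far+)",-c@SY,"foot mid .4952 ; slope x",c@SX,"old lid-up",case_c()@SX,"z",c[2])
# the rails/foot mid across, both views
for nm,cam,pts in[("top",t,[(300,113),(345,362),(120,398)])]:
    q=[plane(cam,(a*85/400+210,b*85/400+155),.01) for a,b in pts];print([round(float(-v@SY),4) for v in q])
q=[plane(s,(a*95/400+250,b*95/400+170),.01) for a,b in[(40,240),(195,395),(370,290)]];print([round(float(-v@SY),4) for v in q])
```

```text
A [ 0.5784 -0.0694  0.1298] 0.7
B [ 0.4778 -0.0888  0.133 ] 0.9
C [ 0.5656 -0.0098  0.0714] 1.0
D [ 0.4652 -0.0306  0.0782] 1.3
0.10243785221334958 0.1027764660693436 0.08447778810851599 0.08094773665707895 want 104 104 86 86
[ 0.52173608 -0.04967956  0.10308587] normal [-0.09970098  0.67848361  0.72781846] tilt 43.29618185791853 yaw 11.323456420210317
centre: across(far+) 0.5034407110392763 foot mid .4952 ; slope x -0.1545235808251931 old lid-up -0.1507 z 0.09424703303159246
[0.5614, 0.4254, 0.43]
[0.4287, 0.5669, 0.5664]
```

The case is flat on the rails at 43° with yaw within 1°, about 7 mm off the middle (18 mm allowed). Height and slope position fit the lid-down seat. Pump tip and pliers jaws are unmoved, so I'm handing in.

```bash
python3 -c "
from plant import *
s=get_state();print(s['time'],s['dq'].round(3),s['contact_force'].round(1));print(sign_off())"
```

```text
11.9167 [ 0.007  0.002  0.004  0.001  0.001 -0.001] [-0.3  0.3 -0.3]
the job is handed in; nothing more can be done
None
```

I turned the case lid-down and put it back leaning in the stand at the stop, then handed the job in at 11.9 s. No verdict was reported. I pinched lid and base together at 50 N from the up-slope edge and lifted about 137 mm. After a half turn about the tool axis I set it back on the rails, let go and backed out.

**Last checks:**
- **Pose:** base face up and closed in both views. Measured tilt is 43° and yaw is within 1° of the stand.
- **Position:** about 7 mm off the stand's middle across (18 mm allowed). Along the slope it is within about 1 mm of where it should rest lid-down.
- **Height:** it measured 94 mm where I expected about 98 mm. The views are good to 2–4 mm, and the limit is 10 mm.
- **Surroundings:** the pump tip and pliers jaws are where they were, and the gripper is clear with no contact force.

**What disagreed:**
- **Case thickness:** in the close-up before gripping it looked about 3 mm thinner than stated.
- **Arm on closing:** the arm gave back about 8 mm along the slope as the fingers closed, so I used its measured pose for the placing.

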